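# Peel the top kit tray off the clipped stack and hold it out to be filled

## Task

Take the top tray off the stuck stack by its pull tab: peel it, raising the tab corner a good 4 cm while the opposite corner still sits in the stack, so that the tray below is not dragged up with it. Then hold the tray out roughly level over the middle of the black rubber mat, about 15 cm above the bench, and finish while still holding it there; leave the jar, wrench, blue bin and drill alone.

Things in the scene. Friction and masses are not known exactly. Their poses are not given: they have to be found in the camera images.
- tray: the loose top tray: grey plastic, 0.15 to 0.3 kg, rim 200 mm (its x) by 140 mm (its y), 26 mm deep. Origin: centre of the floor's underside; z up out of the open side. The rim is 4 mm thick, underside 22 mm, top 26 mm above the origin. At the start the rim rests on the next tray's rim 68 mm above the bench (origin at 46 mm), the rest nested inside, 1.2 mm play all round
- tray_tab (a point): grip point of the pull tab, the only upright fin, at the corner towards the tray's +x and +y: (83.6, 58.5, 46) mm in the tray's frame. The fin is 10 mm thick, 34 mm long along the rim's diagonal (35 deg from the tray's x towards its y) and stands 35 mm above the rim's top; this point is 20 mm above the rim's top. Axes as the tray's
- tray_heel (a point): underside of the rim at the corner diagonally opposite the tab: (-100, -70, 22) mm in the tray's frame. To peel, swing the tray about a level line through this corner, square to the diagonal: about 10 N at the tab; a tilt of 0.2 to 0.25 rad frees most clips, and any left near this corner lets go when the tray is then lifted
- clips (a point): a point over the stack's centre, 72 mm above the bench; axes as the stack's. Four sprung steel clips, 14 mm wide, at x = -25 and -75 mm, y = +-72 mm from here (the half away from the tab), stand 9 mm above the top tray's rim and overhang its long edges by 3 mm. Each holds down with 5.5 to 7 N and slips aside once the rim there has risen 4 mm. Lifted level, all hold at once and the next tray may come
- stack: the trays underneath: a grey stack fixed on the bench, 204 by 144 mm. Origin: on the bench under its centre; axes as the tray's at the start, so the tray's tab is at its corner towards +x, +y
- nest (a joint): how far the next tray (which carries the clips) has been dragged up out of the stack, m: 0 = down in its place, where it has to stay; about 20 N drags it up
- mat: flat black rubber mat fixed on the bench, 220 (x) by 170 (y) by 5 mm; origin at the centre of its underside, on the bench. Lies on the other side of the bench's middle from the stack
- jar: bystander: amber glass jar with steel lid, 64 mm wide, 85 mm high, upright; origin at the centre of its underside
- wrench: bystander: steel wrench, 190 mm long, lying on the bench beyond the work; origin at the middle of its underside, x along it
- bin: bystander: blue open parts bin with bearings, 130 by 100 by 50 mm, on the left; origin at the centre of its underside
- drill: bystander: cordless drill standing on its battery, 182 mm high, 195 mm long, on the left; origin at the centre of its underside

How it is judged:
By the outcome, as a careful person would: the job done as asked, in the order asked, and still so for the second after the job is handed in, while the arm keeps its last pose, push and grip.
It also fails if it takes over 45 s, if anything falls off the work surface, if the arm or the gripper's body presses on something with over 40 N, if the wrist force passes 120 N, or if a joint passes its speed limit or range.

## Robot

A 6-joint arm with a two-finger parallel gripper is mounted at the origin on the work surface. World frame = base frame: x ahead of the robot, y to its left, z up, the work surface at z = 0. Lengths are in m, angles in rad, forces in N, time in s.
With the tool pointing down it reaches from about 0.275 to 0.825 m from the base axis. Payload 4.9 kg.
Tool frame: the origin (TCP) lies midway between the tips of the shut fingers; the grasp point (between the pads) lies 19 mm behind it (bot.grip_depth is the distance from the TCP to the grasp point, in m); y points along the fingers, x is the direction in which the jaws open and shut, and the axes are right-handed (so a half turn about y gives the same grasp; the last joint's range is limited). The gripper opens to 85 mm and grips with 20 to 120 N. Pads are 22 mm wide; open, the fingers measure 114 mm over their backs; the gripper's body (76 mm by 85 mm) begins 54 mm behind the grasp point. The pads swing forward as they close: fully open they stand 13 mm farther back than shut.
Start: joints at [-1.329, 0.326, -0.193, 1.052, 0, 1.437], TCP at [0.202, -0.512, 0.231] pointing down, gripper open.
Joint ranges: [-2.65, 2.65], [-0.97, 1.79], [-1.3, 1.35], [-1.93, 2.1], [-1.47, 1.37], [-3.14, 3.14]. Speed limits (rad/s): [2.57, 2.57, 3.14, 3.14, 3.14, 3.14].

## Interface

Orientations are given as a unit quaternion [w, x, y, z].
In Python, from cell import bot gives the robot as it stands. Calls block until the motion is done:
- bot.move_pose(position, orientation): joint-space move of the TCP to a pose.
- bot.move_linear(position, speed=0.15, rotation=None, until_force=None): straight line of the TCP; rotation=None keeps the orientation; speed is the mean speed in m/s. With until_force (N) it stops when the force on the tool has changed by that much, and returns True; else False.
- bot.goto_joints(angles): joint-space move.
- bot.set_gripper(opening, grasp_force=None): opening from 0.0 (shut) to 1.0 (fully open); grasp_force is the grip in N (None keeps the last); returns when the fingers have stopped.
- bot.wait(seconds).
- bot.solve_ik(position, orientation): joint angles nearest the present ones, or None.
- bot.camera(name): name is "scene" or "top"; returns the picture (420x560x3 uint8, red, green, blue); there is no depth.
- bot.calibration(name): a dict with "mtx" (3x3 intrinsics, pixels), "extrinsics" (4x4, takes a point from world to camera coordinates). Camera axes: x right, y down, z forward; pixel columns grow to the right and rows downward; lengths in m; the calibration is good to about 2 mm. A picture is of the moment at which its call begins. calibration takes no time and is no camera call.
A pose or a line that the arm cannot do raises bot.PlanningError and nothing moves.
- bot.close_job(): hands the job in, once; it reports no verdict.
Trained networks look in the newest picture that a camera, given by its name, has taken for a name from the list of things; names that differ only in an ending like _2 or _b are one class to them, and where a whole thing is asked for, a point or a joint stands for the part that bears it (a point fixed in the world has none). Each returns a list of dicts, best first, with "confidence" (0 to 1); they miss things now and then, are a little off and sometimes report something else, mostly with a low value. They report only what shows in the picture. A call takes as long as a camera call.
- bot.search_frame(camera, thing): "bbox" ([left, top, width, height] in pixels, round what is visible of it).
Readings, each from a call of its own:
- bot.read_clock(): time.
- bot.read_joint_positions(): joint angles.
- bot.read_joint_vel(): joint speeds.
- bot.read_joint_efforts(): joint torques, N m.
- bot.read_position(): TCP position.
- bot.read_tool_rot(): TCP orientation.
- bot.read_ft_force(): force on the tool from outside, world axes, zero at the start.
- bot.read_moment(): the same for the moment, N m.
- bot.read_gripper_width(): opening from 0.0 (shut) to 1.0 (fully open).
Only numpy, scipy, OpenCV 4.12 (cv2) and the standard library are available. Lean on these libraries where they do the work, as an engineer would, in place of code of your own. Each camera call takes 0.05 s, during which the arm holds its last target. There are 200 camera calls.

## Working session

There is one attempt and no reset: what is moved stays moved. The work goes in short steps, each a Python script; the robot and the scene stay as the last script left them, time stands still between calls to the robot, and variables do not carry over. Pictures are saved under pics/ and viewed, about 8 in all and at most 12, crops included, and the job is handed in when it is done.

```bash
ls; mkdir -p pics; python3 - <<'E'
from cell import bot
import cv2,numpy as np
for c in("top","scene"):
    im=bot.camera(c); cv2.imwrite(f"pics/{c}1.png",im[:,:,::-1])
    k=bot.calibration(c); print(c,k["mtx"].tolist(),np.round(k["extrinsics"],4).tolist())
    for t in("tray","tray_tab","stack","mat","jar","wrench","bin","drill"):
        print(t,[(np.round(d["bbox"]).tolist(),round(d["confidence"],2)) for d in bot.search_frame(c,t)[:2]])
print(bot.read_tool_rot(),bot.read_clock())
E
```

```text
pics
top [[382.4044059852074, 0.0, 285.7491069921119], [0.0, 382.4044059852074, 211.33000125032586], [0.0, 0.0, 1.0]] [[0.0077, -1.0, 0.0027, 0.0653], [-0.9909, -0.008, -0.1341, 0.554], [0.1341, -0.0016, -0.991, 1.0219], [0.0, 0.0, 0.0, 1.0]]
tray [([349.0, 203.0, 89.0, 85.0], 0.74)]
tray_tab [([349.0, 198.0, 88.0, 94.0], 0.67)]
stack [([349.0, 218.0, 60.0, 72.0], 0.87)]
mat [([208.0, 183.0, 69.0, 86.0], 0.84)]
jar [([285.0, 138.0, 23.0, 26.0], 0.94)]
wrench [([367.0, 122.0, 15.0, 55.0], 0.84)]
bin [([114.0, 242.0, 54.0, 55.0], 0.86)]
drill [([122.0, 104.0, 48.0, 98.0], 0.83)]
scene [[392.75621318776916, 0.0, 281.6152627996402], [0.0, 392.75621318776916, 204.40824615893592], [0.0, 0.0, 1.0]] [[-0.5435, 0.8394, -0.0004, 0.2314], [0.6036, 0.3905, -0.6951, -0.296], [-0.5833, -0.3781, -0.7189, 1.3236], [0.0, 0.0, 0.0, 1.0]]
tray [([171.0, 131.0, 78.0, 40.0], 0.65)]
tray_tab [([171.0, 132.0, 80.0, 41.0], 0.68)]
stack [([178.0, 130.0, 72.0, 57.0], 0.75)]
mat [([271.0, 199.0, 112.0, 91.0], 0.67)]
jar [([204.0, 240.0, 34.0, 48.0], 0.81)]
wrench [([116.0, 210.0, 56.0, 56.0], 0.56)]
bin [([426.0, 224.0, 70.0, 66.0], 0.84)]
drill []
[ 0.5846157  -0.58456868  0.39780207 -0.39781585] 0.9
```

```bash
python3 - <<'E'
import cv2,numpy as np
a=cv2.imread("pics/top1.png")[170:310,330:460]; b=cv2.imread("pics/scene1.png")[110:210,140:270]
a=cv2.resize(a,None,fx=4,fy=4,interpolation=2);b=cv2.resize(b,None,fx=4,fy=4,interpolation=2)
cv2.imwrite("pics/topcrop.png",a);cv2.imwrite("pics/scenecrop.png",b)
E
```

```text
(no output)
```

View pics/top1.png

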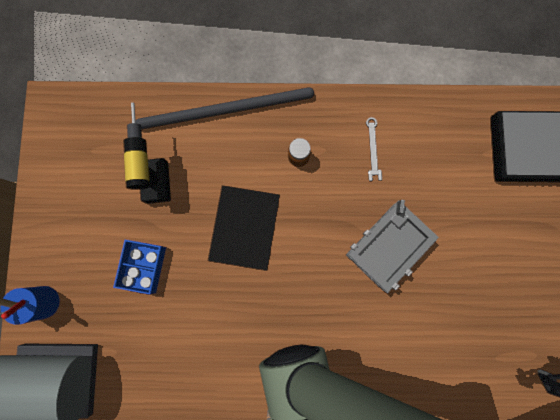

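View pics/topcrop.png

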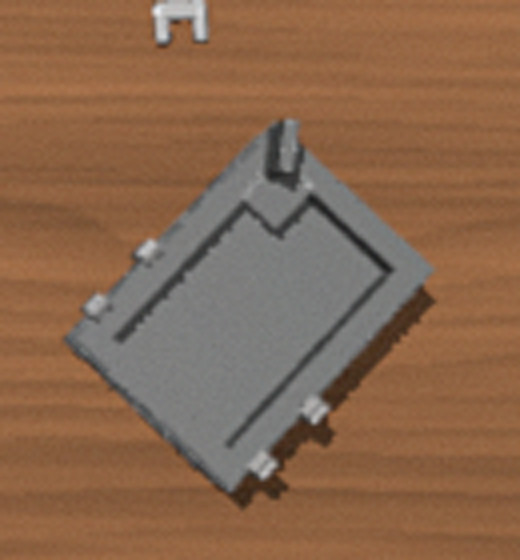

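View pics/scenecrop.png

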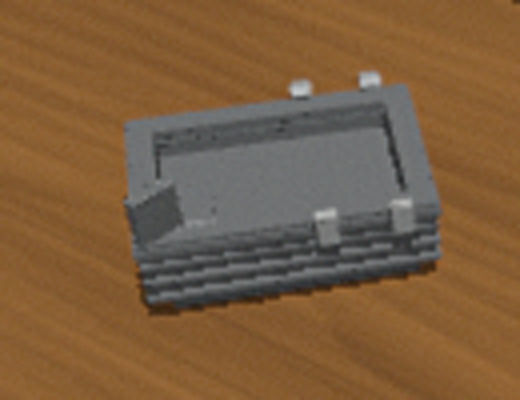

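The top view shows the fin at the tray corner near px (402,208). The heel corner is opposite, near (389,292), and the jar is well clear at (300,150). I'll fit the poses from the corners in both views.

```bash
cat > h.py <<'E'
import numpy as np,cv2
from scipy.optimize import least_squares
from scipy.spatial.transform import Rotation as R
from cell import bot
def proj(c,P):
    k=bot.calibration(c); E=k["extrinsics"]; p=(np.asarray(P)@E[:3,:3].T+E[:3,3])@np.asarray(k["mtx"]).T
    return p[:,:2]/p[:,2:]
def fit(obs,p0):  # obs: list (cam, local pts, px); planar pose x,y,yaw
    def P(p,L): return R.from_euler('z',p[2]).apply(L)+[p[0],p[1],0]
    f=lambda p: np.concatenate([(proj(c,P(p,L))-px).ravel() for c,L,px in obs])
    s=least_squares(f,p0,loss='soft_l1'); return s.x,np.round(f(s.x),1)
def quat(r): q=r.as_quat(); return [q[3],q[0],q[1],q[2]]
def toolrot(yaw,tilt=0,flip=1):
    # tool y = approach (down), tool x = jaw axis, square to the diagonal at 'yaw'
    x=np.array([-np.sin(yaw),np.cos(yaw),0])*flip; y=np.array([0,0,-1.]); z=np.cross(x,y)
    r=R.from_matrix(np.array([x,y,z]).T)
    return R.from_rotvec(tilt*np.array([np.sin(yaw),-np.cos(yaw),0]))*r   # +tilt raises the tab end
E
python3 - <<'E'
from h import *
u=lambda a,o:(np.array(a)+.5)/4-.5+np.array(o)
# order: (+,-),(-,-),(-,+)
L=np.array([[.1,-.07,.072],[-.1,-.07,.072],[-.1,.07,.072]])
T=u([(433,270),(237,482),(68,338)],(330,170)); S=u([(126,122),(408,86),(438,205)],(140,110))
for o in ([("top",L,T)],[("scene",L,S)],[("top",L,T),("scene",L,S)]):
    p,r=fit(o,[.5,-.25,-.78]); print(np.round(p,4),r)
tab=R.from_euler('z',p[2]).apply([.0836,.0585,.107])+[p[0],p[1],0]
print("fin top centre px",proj("top",[tab])[0],proj("scene",[tab])[0])
M=np.array([[.11,.085,.005],[.11,-.085,.005],[-.11,-.085,.005],[-.11,.085,.005]])
g=cv2.cvtColor(bot.camera("top"),cv2.COLOR_RGB2GRAY)[170:285,195:295]
n,l,st,ce=cv2.connectedComponentsWithStats((g<40).astype(np.uint8)); i=1+st[1:,4].argmax()
pts=np.argwhere(l==i)[:,::-1]+[195,170]; box=cv2.boxPoints(cv2.minAreaRect(pts.astype(np.float32))); print(box)
for y0 in(0,1.57):
    best=min((fit([("top",M,np.roll(box,k,0))],[.5,.1,y0]) for k in range(4)),key=lambda a:np.abs(a[1]).sum()); print("mat",np.round(best[0],3),best[1])
mc=best[0]
np.save("pose.npy",[p,mc])
yaw=p[2]+np.deg2rad(35)
for f in(1,-1):
    for tl in(0,.25): 
        q=bot.solve_ik(list(tab+[0,0,-.03]),quat(toolrot(yaw,tl,f))); print(f,tl,None if q is None else np.round(q,2))
# overlay
for c in("top","scene"):
    im=bot.camera(c)[:,:,::-1].copy(); im=cv2.resize(im,None,fx=4,fy=4,interpolation=2)
    def dr(P,col): cv2.polylines(im,[((proj(c,P)+.5)*4-.5).round().astype(int).reshape(-1,1,2)],True,col,1)
    tr=lambda Q:R.from_euler('z',p[2]).apply(Q)+[p[0],p[1],0]
    dr(tr(np.array([[.1,.07,.072],[.1,-.07,.072],[-.1,-.07,.072],[-.1,.07,.072]])),(0,0,255))
    d=np.array([np.cos(.6109),np.sin(.6109),0]); n=np.array([-d[1],d[0],0]); t0=np.array([.0836,.0585,.107])
    dr(tr(np.array([t0+a*.017*d+b*.005*n for a,b in((1,1),(1,-1),(-1,-1),(-1,1))])),(0,255,0))
    x,y=(330,170) if c=="top" else (140,110)
    cv2.imwrite(f"pics/ov_{c}.png",im[y*4:(y+140)*4,x*4:(x+130)*4])
a=cv2.imread("pics/ov_top.png");b=cv2.imread("pics/ov_scene.png");cv2.imwrite("pics/ov.png",cv2.resize(np.hstack([a,b]),(800,430)))
E
```

```text
[ 0.4609 -0.2153 -0.7594] [-0.  -0.9 -1.3  1.3  1.5 -0.2]
[ 0.4641 -0.213  -0.7749] [ 0.3 -0.  -0.3 -0.2  0.   0.2]
[ 0.462  -0.2144 -0.7673] [-0.3 -1.  -2.   0.8  1.1 -1.   0.2 -0.4 -0.5 -0.8  0.2 -0.6]
fin top centre px [401.53680448 205.06982588] [176.97372438 157.28387107]
[[208.16217 260.02704]
 [220.64865 185.10812]
 [279.18918 194.86487]
 [266.7027  269.78378]]
mat [ 0.512  0.189 -3.289] [ 0.3  0.5 -1.   0.8  0.4 -0.4  0.1 -1.2]
mat [0.512 0.189 2.994] [ 0.3  0.5 -1.   0.8  0.4 -0.4  0.1 -1.2]
1 0 [-0.51  0.57 -0.23  0.77  0.   -0.35]
1 0.25 [-0.56  0.43 -0.52  0.39  0.1  -0.39]
-1 0 [-0.51  0.57 -0.23  0.77  0.    2.79]
-1 0.25 [-0.56  0.43 -0.52  0.39  0.1   2.75]
```

View pics/ov.png

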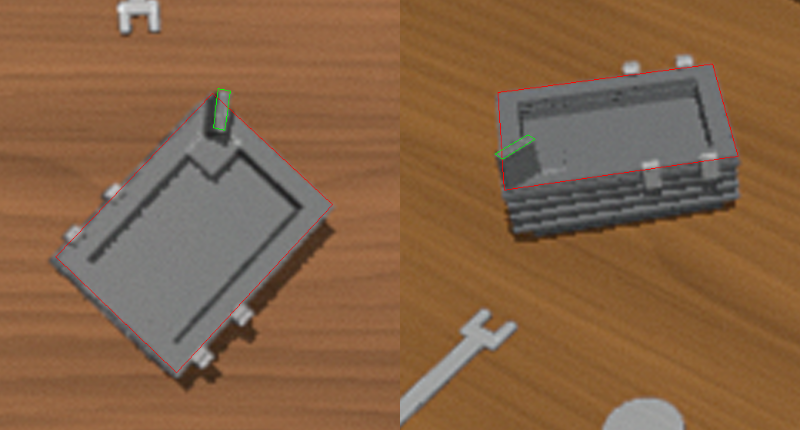

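The tray and fin fit matches both views to about 2 mm. Now the grasp, closing gently first.

```bash
python3 - <<'E'
from h import *
p,mc=np.load("pose.npy"); yaw=p[2]+np.deg2rad(35)
g=R.from_euler('z',p[2]).apply([.0836,.0585,0])+[p[0],p[1],0]
r=quat(toolrot(yaw)); 
bot.set_gripper(.6,20)
bot.move_pose([g[0],g[1],.2],r)
print(bot.read_ft_force(),bot.read_clock())
print(bot.move_linear([g[0],g[1],.076],.1,until_force=8),bot.read_position())
bot.set_gripper(0.0,20); f=bot.read_ft_force(); n=np.array([-np.sin(yaw),np.cos(yaw),0])
print("closed",bot.read_gripper_width(),np.round(f,1),"lateral",f@n,np.round(bot.read_moment(),2),bot.read_clock())
cv2.imwrite("pics/grasp.png",np.hstack([cv2.resize(bot.camera("top")[150:310,330:460,::-1],(390,480)),cv2.resize(bot.camera("scene")[70:230,130:260,::-1],(390,480))]))
E
```

```text
[ 0.3594117  -0.92194446 -0.38949485] 3.1583
False [ 0.56336178 -0.23070127  0.07673291]
closed 0.11220722140502712 [-0.6 -0.4  2. ] lateral -0.47389536299425183 [-0.03  0.06  0.01] 4.9917
```

View pics/grasp.png

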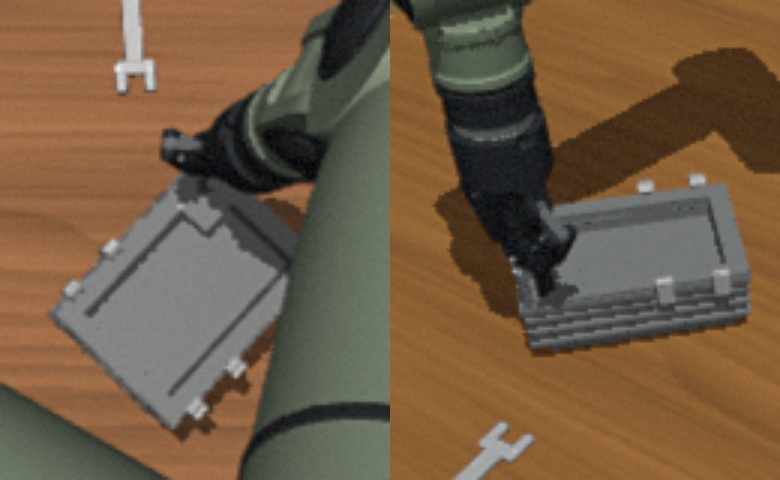

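```bash
python3 - <<'E'
from h import *
p,mc=np.load("pose.npy"); yaw=p[2]+np.deg2rad(35)
bot.set_gripper(0.0,110); print("w",bot.read_gripper_width(),np.round(bot.read_ft_force(),1))
heel=R.from_euler('z',p[2]).apply([-.1,-.07,0])+[p[0],p[1],.068]
t0=np.array(bot.read_position()); ax=np.array([np.sin(yaw),-np.cos(yaw),0])
for th in np.arange(.03,.2501,.0275):
    q=R.from_rotvec(th*ax)
    bot.move_linear(list(heel+q.apply(t0-heel)),.04,rotation=quat(toolrot(yaw,th)))
    f=bot.read_ft_force(); print(round(th,3),np.round(f,1),np.round(bot.read_moment(),2),np.round(bot.read_position(),4),round(bot.read_clock(),1))
    if np.linalg.norm(f)>40: print("STOP");break
print("w",bot.read_gripper_width())
cv2.imwrite("pics/peel.png",np.hstack([cv2.resize(bot.camera("top")[150:310,330:460,::-1],(390,480)),cv2.resize(bot.camera("scene")[70:230,130:260,::-1],(390,480))]))
E
```

```text
w 0.10198813068662911 [-0.8 -0.7  4.9]
0.03 [ 4.5 -1.6 -9.5] [-1.12 -0.31 -0.05] [ 0.5624 -0.2307  0.0827] 5.6
0.057 [-2.3 -1.7 -0.8] [0.74 0.12 0.46] [ 0.5617 -0.23    0.0899] 6.0
0.085 [-1.7  2.5  1.1] [1.14 0.25 0.14] [ 0.5615 -0.2294  0.0961] 6.3
0.112 [ 2.3  3.9 -0.2] [ 1.15 -0.27 -0.14] [ 0.5613 -0.2298  0.1021] 6.6
0.14 [ 2.8  2.  -1.3] [ 0.59 -0.47 -0.41] [ 0.5604 -0.2306  0.1084] 6.9
0.167 [3.5 3.5 0.3] [ 0.77 -0.38 -0.51] [ 0.559  -0.2301  0.1144] 7.2
0.195 [4.6 2.  0.2] [ 0.81 -0.74 -0.46] [ 0.5576 -0.2298  0.1203] 7.5
0.222 [ 5.5  3.  -1.2] [ 0.86 -0.83 -0.46] [ 0.5561 -0.2296  0.1262] 7.8
0.25 [ 4.6  3.  -0.4] [ 0.82 -0.77 -0.48] [ 0.5544 -0.2293  0.1321] 8.1
w 0.09793731839946417
```

View pics/peel.png

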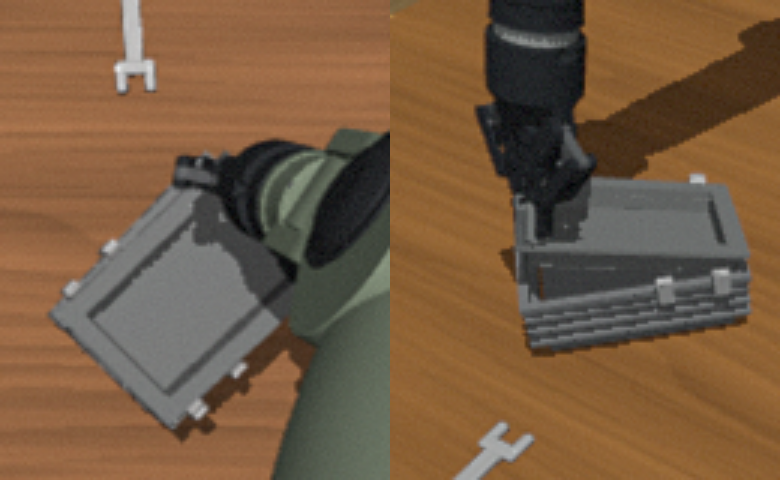

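The heel is still seated, the tab is up about 55 mm, and the lower trays are in place. Next: lift, level and carry.

```bash
python3 - <<'E'
from h import *
p,mc=np.load("pose.npy"); yaw=p[2]+np.deg2rad(35)
c=np.array(bot.read_position()); r=quat(toolrot(yaw,.25))
for dz in(.006,.012,.02,.035,.06,.1):
    bot.move_linear(list(c+[0,0,dz]),.04 if dz<.03 else .1,rotation=r)
    print(dz,np.round(bot.read_ft_force(),1),np.round(bot.read_moment(),2))
c=c+[0,0,.1]
cv2.imwrite("pics/lift_a.png",bot.camera("scene")[:,:,::-1])
bot.move_linear([c[0],c[1],c[2]+.03],.04,rotation=quat(toolrot(yaw,0)))
print(np.round(bot.read_ft_force(),1),np.round(bot.read_position(),3),bot.read_clock())
y2=mc[2]-np.pi+np.deg2rad(35) if mc[2]>1.6 else mc[2]+np.deg2rad(35)
g=np.array([mc[0],mc[1],0])+.10204*np.array([np.cos(y2),np.sin(y2),0]); print("y2",y2,g)
bot.move_pose([g[0],g[1],c[2]+.03],quat(toolrot(y2)))
bot.move_linear([g[0],g[1],.1807],.08)
bot.wait(.5)
print(np.round(bot.read_ft_force(),1),np.round(bot.read_moment(),2),np.round(bot.read_position(),3),bot.read_gripper_width(),bot.read_clock())
a=bot.camera("top");b=bot.camera("scene")
cv2.imwrite("pics/ht.png",a[:,:,::-1]);cv2.imwrite("pics/hs.png",b[:,:,::-1])
for n in("top","scene"): print([(np.round(d["bbox"]).tolist(),round(d["confidence"],2)) for d in bot.search_frame(n,"tray")[:2]])
# expected rim outline overlay
T=R.from_euler('z',y2-np.deg2rad(35)).apply([[.1,.07,.026],[.1,-.07,.026],[-.1,-.07,.026],[-.1,.07,.026]])+[mc[0],mc[1],.15]
out=[]
for n,im in(("top",a),("scene",b)):
    P=proj(n,T); o=np.clip(P.mean(0)-[67,80],0,[560-134,420-160]).astype(int); print(n,np.round(P,1).tolist(),o)
    im=cv2.resize(im[o[1]:o[1]+160,o[0]:o[0]+134,::-1],None,fx=2.98,fy=2.98,interpolation=2); cv2.polylines(im,[((P-o+.5)*2.98-.5).round().astype(int).reshape(-1,1,2)],True,(0,0,255),1); out.append(im)
cv2.imwrite("pics/hold.png",np.hstack(out))
E
```

```text
0.006 [ 0.8  0.5 -1.6] [ 0.06  0.24 -0.1 ]
0.012 [-1.  -0.3 -2.6] [0.   0.16 0.03]
0.02 [ 0.6 -1.2 -2.3] [ 0.    0.19 -0.03]
0.035 [ 0.8  0.3 -2.7] [ 0.02  0.16 -0.02]
0.06 [-0.1  0.4 -2.9] [ 0.    0.2  -0.01]
0.1 [-0.1 -0.3 -3. ] [ 0.04  0.19 -0.03]
[-0.3  0.5 -1.7] [ 0.554 -0.229  0.261] 11.3583
y2 0.4637417670304058 [0.60364492 0.23437204 0.        ]
[-0.6  0.5 -2.2] [ 0.05 -0.2  -0.02] [0.604 0.234 0.181] 0.09431646617012505 14.725
[([212.0, 176.0, 60.0, 90.0], 0.81)]
[([280.0, 170.0, 106.0, 61.0], 0.62)]
top [[214.8, 175.4], [271.6, 184.1], [258.1, 266.4], [199.6, 257.2]] [168 140]
scene [[333.3, 231.8], [278.0, 197.3], [335.4, 151.6], [388.2, 178.4]] [266 109]
```

View pics/hold.png

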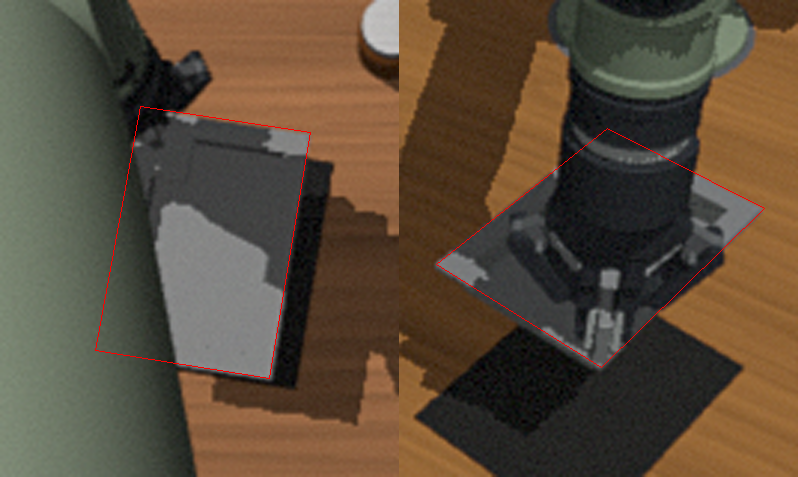

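View pics/hs.png

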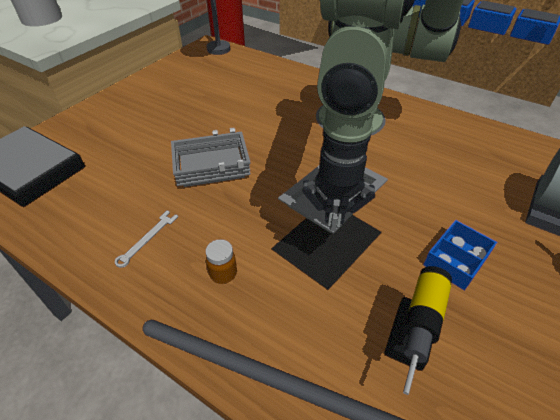

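The tray matches the predicted level outline at 0.15 m over the mat to within about 1–2 px. The stack with its clips is in place, and the jar, wrench, bin and drill are undisturbed.

```bash
python3 - <<'E'
from cell import bot
print(bot.read_gripper_width(),bot.read_ft_force(),bot.read_position(),bot.read_clock()); bot.close_job()
E
```

```text
0.09813768855847697 [ 0.4465039   0.67640476 -1.91500909] [0.60362862 0.23434155 0.18067224] 14.925
the job is handed in; nothing more can be done
```

The job is handed in at about 15 s, with the arm still holding the tray level over the middle of the mat, its floor about 15 cm above the bench.

- **Peel:** I gripped the tab at 110 N and swung the tray about the heel corner to 0.25 rad. That raised the tab about 55 mm with the heel still seated. The wrist force readings, taken after each step of the swing, peaked at about 10 N.
- **Lift:** I kept the tilt and raised the tray 10 cm. The force readings showed only about 2–3 N, the tray's own weight. I then levelled it and carried it to the mat.
- **Last checks:** The held tray matched the predicted level outline to within about 1–2 px where it showed; the arm hid part of it in both views. The grip width and force were steady. The stack with its clips looks in place, and the jar, wrench, bin and drill look untouched.
- **Not confirmed:** I judged that the next tray had not been dragged up from the pictures and forces only, because the `nest` joint has no direct reading. No check failed or disagreed.

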